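# Snap a tube lug into the slanted clip fixture and lock its quarter-turn keeper

## Robot

A 6-joint arm with a two-finger parallel gripper is mounted at the origin on the work surface. World frame = base frame: x ahead of the robot, y to its left, z up, the work surface at z = 0. Lengths are in mm, angles in rad, forces in N, time in s.
With the tool pointing down it reaches from about 300 to 850 mm from the base axis. Payload 4.2 kg.
Tool frame: the origin (TCP) lies midway between the tips of the shut fingers; the grasp point (between the pads) lies 19 mm behind it; z points along the fingers, y is the line along which they close (so a half turn about z gives the same grasp; the last joint's range is limited). The gripper opens to 91 mm and grips with 3 to 60 N. Pads are 32 mm wide; open, the fingers measure 118 mm over their backs; the gripper's body (76 mm by 178 mm) begins 60 mm behind the grasp point.
Start: joints at [1.247, 0.32, 1.565, -0, 1.257, -0.02], TCP at [172.013, 548.685, 213.976] pointing down, gripper open.
Joint ranges: [-3.11, 3.11], [-0.84, 2.01], [0.21, 2.61], [-1.34, 4.49], [0.05, 2.63], [-2.56, 2.56]. Speed limits (rad/s): [2.57, 2.57, 3.14, 3.14, 3.14, 3.14].

## Interface

Orientations are given as a unit quaternion [x, y, z, w].
In Python, from station import robot gives the robot as it stands.
- The arm moves only by the shell command python3 -m handwheel 'ROWS' [OPENING] [FORCE]. ROWS is a JSON object of lists of equal length, an entry for each row: "linear": the shift along the world's x, y, z each as a share of 0.25 m, from -1 to 1, a list of three; "turn": the turn, a rotation vector about the world's x, y, z each as a share of 45 degrees, from -1 to 1, a list of three. In form: {"linear": [[tx, ty, tz], ...], "turn": [[ax, ay, az], ...]}. A call has 1 to 10 rows; each row is the pose to reach, as a shift and turn from the pose commanded when the call began; what a row does not reach only later rows make up. A row lasts 1/8 s, in which the tool goes at most 62.5 mm and 10.7 degrees, less where a joint would pass 70% of its speed; a pose out of reach is approached as far as the arm can. A call with a number of a shift or a turn outside -1 to 1 is refused whole. A call with a gripper value outside its range is refused whole. OPENING is the opening, from 0 (shut) to 1 (fully open), set as the call begins (- or left out, the last holds). The fingers move at their own pace and stop on an object; FORCE is the grip in N (left out, the last holds). Time passes only in rows, so rows that repeat a pose let the fingers close. It gives the time, the measured TCP pose, the force, the opening and the grip force at its end, in the units of the state.
- robot.read_state(): the state, without advancing time (a new reading comes with each control period).
- robot.read_camera(name): name is "scene" or "top" or "wrist"; returns the picture (384x512x3 uint8, red, green, blue); there is no depth.
- robot.calibration(name): a dict with "intrinsics" (3x3 intrinsics, pixels), "distortion" ([k1, k2, p1, p2, k3] as OpenCV has them; the pictures are not rectified), "view" (4x4, takes a point from world to camera coordinates). Camera axes: x right, y up, looking along -z (the intrinsics and any distortion apply to the point x, -y, -z); pixel columns grow to the right and rows downward; lengths in mm; the calibration is good to about 2 mm. A picture is of the moment at which its call begins: read the wrist's pose just before it. calibration takes no time and is no camera call; for the wrist camera it gives the pose at the moment of the call.
- robot.job_done(): hands the job in; it is judged then, once.
The state is a dict: "time": time; "q": joint angles; "dq": joint speeds; "joint_torque": joint torques, N m; "eef_pos": TCP position; "orientation": TCP orientation; "force": force on the tool from outside, world axes, zero at the start; "ft_torque": the same for the moment, N m; "grip_width": finger opening in mm; "gripper_force": force on a finger pad.
Only numpy, scipy, OpenCV 4.12 (cv2) and the standard library are available. Lean on these libraries where they do the work, as an engineer would, in place of code of your own. Each camera call takes 0.05 s, during which the arm holds its last target. There are 200 camera calls.

## Task

Take the longer, slimmer of the two steel tube lugs off its nylon rest and snap it sideways into both spring clips of the sloping fixture, fully down on the saddles and about centred lengthwise between the foot stop and the open end. Then press the keeper's wing down and turn it a quarter turn clockwise until it catches and springs back up, with its tongue lying across the tube. Let go of everything and leave the other lug and the loose parts on the counter where they are.

Things in the scene. Friction and masses are not known exactly. Their poses are not given: they have to be found in the camera images.
- long_lug_mid (a point): Centre of the longer tube lug: brushed steel cylinder 180 mm long, 22 mm diameter, about 0.28 kg, alike both ways round; x runs along it. It starts level in two V notches of a white nylon rest, centre 38 mm above the table. The notches (12 mm wide) stand 45 mm either side of the rest's middle: some 70 mm of tube between them are free, over a base 8 mm thick.
- short_lug_mid (a point): Centre of the other tube lug, not to be moved: brushed steel, 120 mm long, 30 mm diameter, lying along its x axis in an identical rest (the two rests may be in either place).
- seat_mid (a point): Where the long lug's centre must come to lie. Axes are the slope's: x runs up the slope (30 degrees, rising away from the robot) along the clips' line, y across to the left, z square out of the face. The face is at z = -30 mm, bare between the clips. The seated tube rests on saddles (tops at z = -11). Foot stop plate at x = -95, up to z = +2: 5 mm below a centred tube; none at the upper end.
- clip_high (a point): Upper C-shaped spring clip, on the tube axis at x = +66 mm of seat_mid, same axes. 12 mm wide; two sprung steel jaws open towards +z, lips 16 mm apart at z = +8 mm, flaring to about 30 mm at z = +20 mm. A tube pressed along -z spreads the jaws (5 to 12 N for both clips together), passes the lips and drops on the saddle.
- clip_low (a point): Lower spring clip, the same, at x = -66 mm of seat_mid.
- wing_mid (a point): Centre of the keeper's wing: a bar 44 mm long (x), 12 thick (y), 25 high (z, the turning axis, square to the face), on a 50 mm disc whose top is 12.5 mm below this point. It stands at x = 0, y = -75, z = +39.5 mm of seat_mid when up. The tongue, 12 mm wide, 6 thick, level with the disc, reaches 80 mm from the axis along -x: at first down the slope; when locked across the tube, 10 mm above it.
- keeper (a joint): Turn of the keeper in rad: 0 with the tongue pointing down the slope, growing clockwise seen from above to a dead stop at 1.57 with the tongue across the tube. Unpressed, a stop pin blocks it between about 0.3 and 1.27; it turns with light friction while pressed down more than 4 mm, and catches by springing up past 1.3.
- keeper_press (a joint): How far the keeper is pressed down along the face's normal, in m: 0 up, 0.006 fully down; a spring pushes back with 3 N at the top and 6 N at the bottom.
- casing0: Bystander: brushed steel lug casing, a 66 x 24 x 20 mm rounded block with two 10 mm bosses; origin under its centre.
- casing1: Bystander: another such casing.
- casing2: Bystander: another such casing.
- casing3: Bystander: another such casing.
- nylon_insert: Bystander: white flanged nylon bush, 44 mm flange, 60 mm tall, standing; origin under its centre.
- tension_rod: Bystander: brass tension rod, 116 mm long with a square head, lying; origin under its centre.
- bracket_clamp: Bystander: chrome C bracket clamp, 80 x 34 x 86 mm, with a black thumb wheel; origin under its centre.
Mind the look-alikes: they are no part of the job. What is shaped like the part that bears long_lug_mid but purple is not meant.

How it is judged:
By the outcome, as a careful person would: the job done as asked, in the order asked, and still so for the second after the job is handed in, with the robot touching nothing.
It also fails if it takes over 58 s, if anything falls off the work surface, if the arm or the gripper's body presses on something with over 40 N, if the wrist force passes 120 N, or if a joint passes its speed limit or range.

## Working session

There is one attempt and no reset: what is moved stays moved. The work goes in short steps, Python scripts to look and compute and a shell command to move; the robot and the scene stay as the last step left them, time stands still between calls to the robot, and variables do not carry over. Pictures are saved under pics/ and viewed, at most 12 in all, crops included, and the job is handed in when it is done.

```bash
mkdir -p pics; ls; cat > h.py <<'E'
import numpy as np, cv2
from station import robot
def ray(cal,u,v):
    K=np.array(cal["intrinsics"],float);d=np.array(cal["distortion"],float);V=np.array(cal["view"],float)
    p=cv2.undistortPoints(np.array([[[u,v]]],float),K,d)[0,0]
    dc=np.array([p[0],-p[1],-1.]);R=V[:3,:3]
    return -R.T@V[:3,3], R.T@dc
def onz(cal,u,v,z):
    c,d=ray(cal,u,v); return c+d*(z-c[2])/d[2]
def tri(c1,p1,c2,p2):
    a,d=ray(c1,*p1);b,e=ray(c2,*p2)
    s=np.linalg.lstsq(np.c_[d,-e],b-a,rcond=None)[0]
    P,Q=a+d*s[0],b+e*s[1]; return (P+Q)/2,np.linalg.norm(P-Q)
def proj(cal,P):
    V=np.array(cal["view"],float);p=V[:3,:3]@np.array(P,float)+V[:3,3]
    q=np.array([[[p[0],-p[1],-p[2]]]]);
    return cv2.projectPoints(q,np.zeros(3),np.zeros(3),np.array(cal["intrinsics"],float),np.array(cal["distortion"],float))[0].ravel()
def save(name,f,crop=None,s=1):
    im=robot.read_camera(name)
    np.save(f"pics/{f}.npy",im)
    b=im[:,:,::-1]
    if crop: b=b[crop[1]:crop[3],crop[0]:crop[2]]
    cv2.imwrite(f"pics/{f}.png",cv2.resize(b,None,fx=s,fy=s,interpolation=cv2.INTER_CUBIC)); return im
E
python3 - <<'E'
from h import *
for n in("scene","top"):
    save(n,n+"0",None,1.5)
    c=robot.calibration(n);print(n,np.round(ray(c,256,192),3).tolist())
print(robot.read_state())
E
```

```text
pics
scene [[1391.671, 17.403, 1419.554], [-0.535, -0.061, -0.843]]
top [[388.074, -70.943, 1147.437], [0.146, 0.003, -0.989]]
{'time': 0.1, 'q': array([ 1.24699812e+00,  3.20241741e-01,  1.56553615e+00, -1.63707634e-05,
        1.25737530e+00, -1.99944572e-02]), 'dq': array([ 0.0008172 , -0.00261772, -0.00176251,  0.00245523, -0.00150105,
        0.00032976]), 'joint_torque': array([-1.47997125e-03, -4.13338709e+01, -2.32506055e+01,  7.27252266e-02,
        4.22203413e-02, -5.28374767e-05]), 'eef_pos': array([171.87514341, 548.25530812, 213.20453997]), 'orientation': array([ 1.51315835e-01,  9.88485159e-01, -7.70097546e-04, -1.25795283e-04]), 'force': array([ 0.64553038,  0.47516239, -0.18814472]), 'ft_torque': array([ 0.03064189,  0.00044463, -0.00248926]), 'gripper_force': 0.0, 'grip_width': 91.31922004704089}
```

View pics/scene0.png

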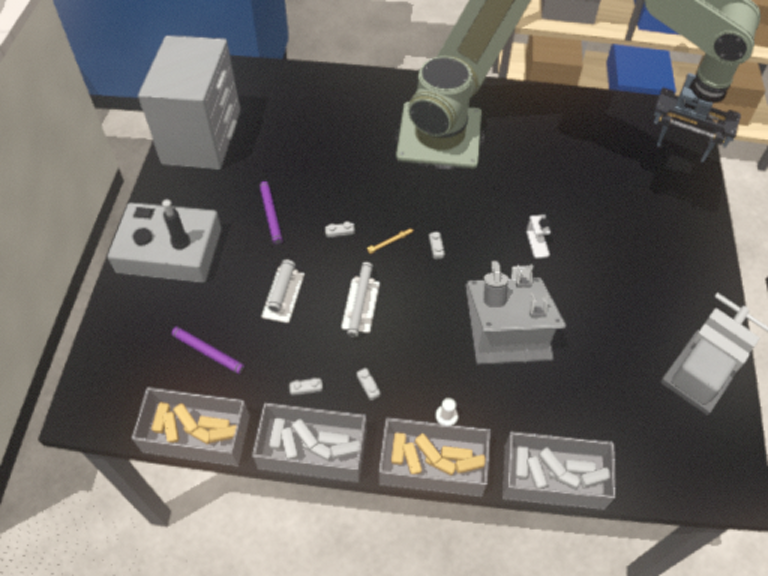

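View pics/top0.png

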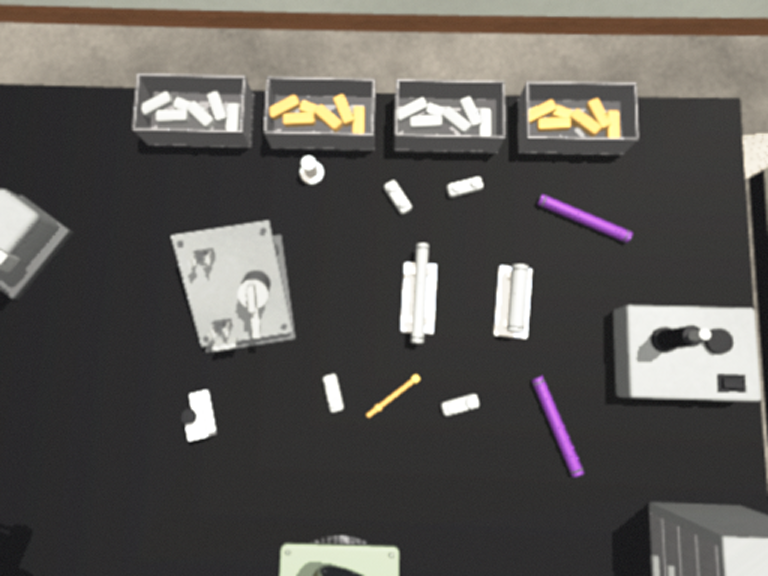

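Top picture, in view pixels (÷1.5 for raw). Candidates for the long lug:
- Slim steel tube on a rest at (420,293). This is my choice.
- Thicker, shorter steel tube on a rest at (517,300). This is the short lug.
- Purple tubes at (585,217) and (557,425), which are decoys.

The fixture is at (235,285), with clips near (203,262) and (222,332) and the wing near (253,295). Next is one close crop of both views.

```bash
python3 - <<'E'
from h import *
t=np.load("pics/top0.npy");s=np.load("pics/scene0.npy")
a=cv2.resize(t[140:240,110:360],None,fx=3.2,fy=3.2,interpolation=cv2.INTER_CUBIC)
b=cv2.resize(s[165:250,230:380],None,fx=3.2,fy=3.2,interpolation=cv2.INTER_CUBIC)
b=np.pad(b,((0,0),(0,800-b.shape[1]),(0,0)))
cv2.imwrite("pics/crop1.png",np.vstack([a,b])[:,:,::-1])
E
```

```text
(no output)
```

View pics/crop1.png

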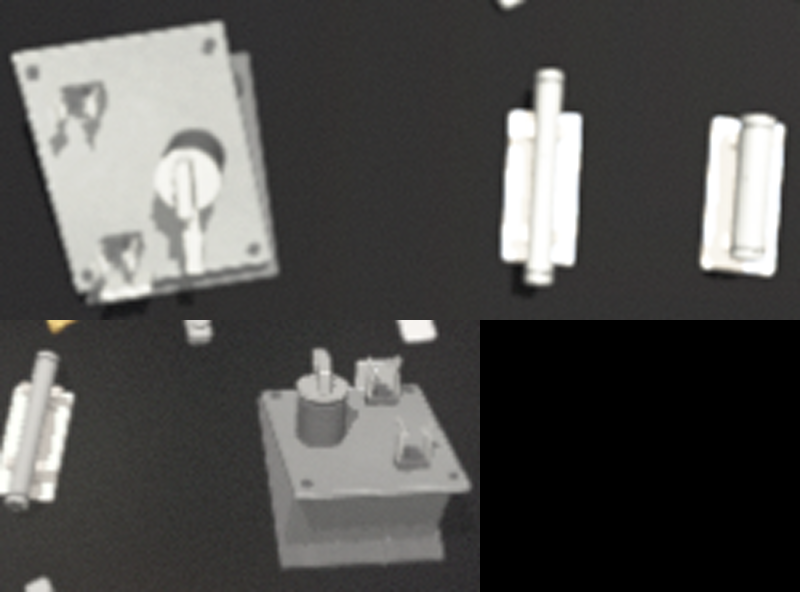

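```bash
python3 - <<'E'
from h import *
T=robot.calibration("top");S=robot.calibration("scene")
tt=lambda x,y:(110+(x+.5)/3.2-.5,140+(y+.5)/3.2-.5)
ss=lambda x,y:(230+(x+.5)/3.2-.5,165+(y-320+.5)/3.2-.5)
P=[]
for n,a,b in [("HL",(32,73),(453,476)),("HR",(209,46),(307,484)),("LR",(253,249),(275,396)),("LL",(86,275),(410,388)),("disc",(187,180),(322,388))]:
    p,e=tri(T,tt(*a),S,ss(*b));print(n,p.round(1),round(e,1));P.append(p)
P=np.array(P[:4]);c=P.mean(0);u,s,v=np.linalg.svd(P-c);n=v[2]*np.sign(v[2,2]);print("n",n.round(3),"tilt",np.degrees(np.arccos(n[2])))
x=P[0]+P[1]-P[2]-P[3];print("x",(x/np.linalg.norm(x)).round(3),"yaw",np.degrees(np.arctan2(x[1],x[0])))
y=P[0]+P[3]-P[1]-P[2];print("yawy",np.degrees(np.arctan2(y[1],y[0]))-90, "c",c)
# model frame: yaw avg, 30deg
for yaw in [np.degrees(np.arctan2(x[1],x[0]))]:
    w=np.radians(yaw);X=np.array([np.cos(w)*np.cos(np.pi/6),np.sin(w)*np.cos(np.pi/6),.5]);Y=np.array([-np.sin(w),np.cos(w),0]);Z=np.cross(X,Y)
    # clips: crop centre of lip pairs; intersect with planes
    for nm,a in [("hi base",(85,105)),("lo base",(125,255)),("stop",(125,290))]:
        o,d=ray(T,*tt(*a));q=o+d*((c-o)@Z+15)/(d@Z);print(nm,q.round(1),"rel c in slope",np.round([(q-c)@X,(q-c)@Y],1))
    print("disc rel",np.round([(p-c)@X,(p-c)@Y,(p-c)@Z],1))
# tube
for z in (38,45):
  for a in [(550,72),(539,282),(544.5,177)]: print("tube",z,onz(T,*tt(*a),z).round(1))
  a=onz(T,*tt(550,72),z);b=onz(T,*tt(539,282),z);print(np.linalg.norm(a-b),np.degrees(np.arctan2(*(a-b)[[1,0]])))
print("scene tube", [onz(S,*ss(*a),40).round(1) for a in((46,358),(17,501))])
E
```

```text
HL [605.2 277.8 131.7] 0.5
HR [630.6 140.4 130.9] 0.9
LR [477.8 111.6  42.4] 0.3
LL [452.3 249.9  45.7] 0.6
disc [522.9 150.4 133.2] 0.8
n [-0.479 -0.101  0.872] tilt 29.3185656004374
x [0.857 0.159 0.49 ] yaw 10.514914982591485
yawy 10.45900938048905 c [541.46484291 194.90815227  87.70218973]
hi base [580.6 234.7 131.4] rel c in slope [61.4 32. ]
lo base [468.4 212.9  65.4] rel c in slope [-70.5  31.1]
stop [440.5 215.1  49.8] rel c in slope [-101.7   38.3]
disc rel [ -0.1 -40.4  52.6]
tube 38 [ 637.  -135.8   38. ]
tube 38 [ 456.4 -129.3   38. ]
tube 38 [ 545.6 -132.5   38. ]
180.66717262431771 -2.075367887474075
tube 45 [ 635.4 -135.4   45. ]
tube 45 [ 456.  -128.9   45. ]
tube 45 [ 544.6 -132.1   45. ]
179.52725167860973 -2.075367887474077
scene tube [array([ 459.4, -128.9,   40. ]), array([ 632.3, -134.1,   40. ])]
```

```bash
cat >> h.py <<'E'
from scipy.spatial.transform import Rotation as Ro
def frame(yaw,tilt=30):
    w,t=np.radians([yaw,tilt]);X=np.array([np.cos(w)*np.cos(t),np.sin(w)*np.cos(t),np.sin(t)]);Y=np.array([-np.sin(w),np.cos(w),0])
    return np.c_[X,Y,np.cross(X,Y)]
def tool(F): return Ro.from_matrix(np.c_[-F[:,0],F[:,1],-F[:,2]])
def plan(pos,R,st=None):
    st=st or robot.read_state()
    d=(np.array(pos)-st["eef_pos"])/250;r=(R*Ro.from_quat(st["orientation"]).inv()).as_rotvec()/np.radians(45)
    print("lin",d.round(3).tolist(),"turn",r.round(3).tolist())
E
python3 - <<'E'
from h import *
st=robot.read_state();C=robot.calibration("wrist");o,d=ray(C,256,192)
R=Ro.from_quat(st["orientation"]);print("cam in tool",R.inv().apply(o-st["eef_pos"]).round(1),R.inv().apply(d).round(3),C["intrinsics"][0][0])
F=frame(10.5);seat=np.array([519,224,113.])
plan(seat+F@[-0,-20,200],tool(F))
E
```

```text
cam in tool [  81.4    0.7 -170.2] [-0.298  0.016  0.955] 323.68439679057127
lin [1.01, -1.449, 0.292] turn [-0.039, -0.672, 0.606]
```

```bash
python3 -m handwheel '{"linear":[[0.1,-0.2,0.2],[0.25,-0.4,0.29],[0.4,-0.6,0.29],[0.5,-0.8,0.29],[0.6,-1,0.29],[0.6,-1,0.29]],"turn":[[0,-0.1,0.1],[0,-0.2,0.2],[0,-0.35,0.3],[0,-0.5,0.45],[-0.039,-0.672,0.606],[-0.039,-0.672,0.606]]}' 1
python3 -m handwheel '{"linear":[[0.1,-0.15,0],[0.3,-0.3,0],[0.41,-0.449,0],[0.41,-0.449,0],[0.41,-0.449,0],[0.41,-0.449,0]],"turn":[[0,0,0],[0,0,0],[0,0,0],[0,0,0],[0,0,0],[0,0,0]]}'
python3 - <<'E'
from h import *
import pickle
c=robot.calibration("wrist");im=save("wrist","w1",None,1.5);pickle.dump((c,robot.read_state()),open("pics/w1.pkl","wb"))
F=frame(10.5);seat=np.array([519,224,113.]);st=robot.read_state();plan(seat+F@[-0,-20,200],tool(F))
for p in ([0,0,0],[66,0,20],[-66,0,20],[0,-75,52],[-95,0,2]):print(p,(proj(c,seat+F@p)*1.5).round())
E
```

```text
time: 0.85
eef_pos: [320.0, 292.9, 283.7]
orientation: [-0.088, 0.962, 0.022, 0.256]
force: [0.8, 0.2, 0.3]
grip_width: 91.2
gripper_force: 0.0
time: 1.6
eef_pos: [423.9, 188.0, 286.4]
orientation: [-0.09, 0.962, 0.025, 0.257]
force: [-0.7, 0.2, -0.4]
grip_width: 91.3
gripper_force: 0.0
lin [0.002, -0.008, -0.001] turn [-0.002, -0.001, -0.004]
[0, 0, 0] [399. 247.]
[66, 0, 20] [399. 335.]
[-66, 0, 20] [402. 161.]
[0, -75, 52] [291. 263.]
[-95, 0, 2] [401. 119.]
```

View pics/w1.png

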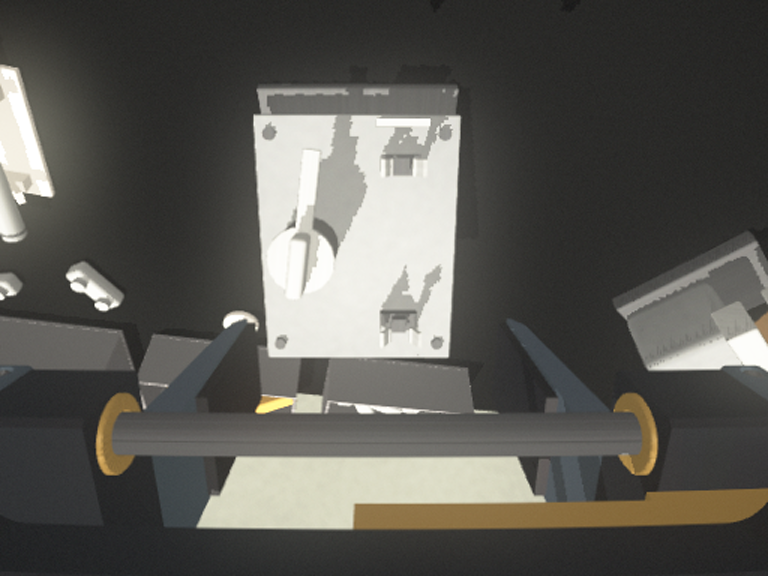

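The wrist view shows the low clip at (403,164), the high clip at (400,322), the foot stop at (404,122) and the wing top near (296,266). The tongue points down the slope, already turned a few degrees clockwise. I'll take one magnified crop to get the clips and wing exactly.

```bash
python3 - <<'E'
import numpy as np,cv2
t=np.load("pics/w1.npy")
a=cv2.resize(t[75:240,160:310],None,fx=3.6,fy=3.6,interpolation=cv2.INTER_NEAREST)
cv2.imwrite("pics/crop2.png",a[:,:,::-1])
E
```

```text
(no output)
```

View pics/crop2.png

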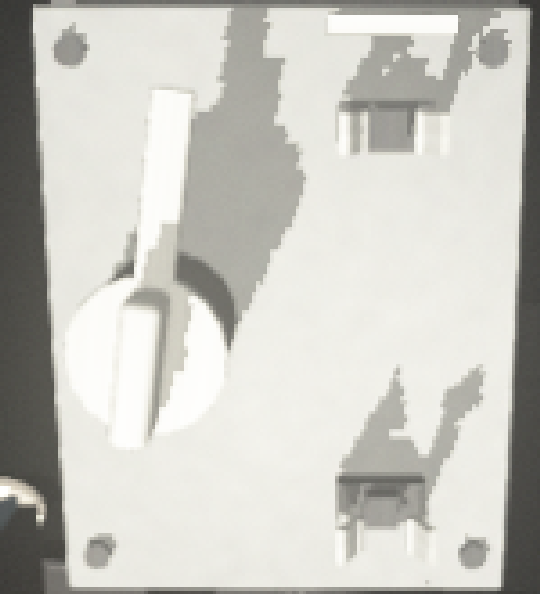

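```bash
python3 - <<'E'
from h import *
import pickle
c,st=pickle.load(open("pics/w1.pkl","rb"))
F=frame(10.5);seat=np.array([519,224,113.])
def m(x,y,z):
    o,d=ray(c,160+(x+.5)/3.6-.5,75+(y+.5)/3.6-.5);o=F.T@(o-seat);d=F.T@d
    return (o+d*(z-o[2])/d[2]).round(1)
for n,a in dict(sLR=(71,49,-30),sLL=(493,49,-30),sHR=(99,551,-30),sHL=(473,552,-30),disc=(147.5,354,27),tongue=(172,88,27),w1=(140,305,52),w2=(129,447,52),stopL=(328,33,2),stopR=(458,33,2),stopm=(393,33,2),lo_out=(338,128,20),lo_out2=(449,128,20),hi_out=(336,548,20),hi_out2=(433,548,20),saddleLo=(391,103,-20),sadHi=(383,480,-20),loL=(338,153,20),hiL=(340,565,20)).items(): print(n,m(*a))
E
```

```text
sLR [ -85.7 -102.3  -30. ]
sLL [-86.   36.6 -30. ]
sHR [  93.2 -102.5  -30. ]
sHL [ 93.3  36.8 -30. ]
disc [  3.5 -72.3  27. ]
tongue [-74.4 -62.2  27. ]
w1 [-16.7 -69.9  52. ]
w2 [ 24.9 -74.9  52. ]
stopL [-90.  -17.8   2. ]
stopR [-90.2  21.4   2. ]
stopm [-90.1   1.8   2. ]
lo_out [-63.  -14.9  20. ]
lo_out2 [-63.1  17.7  20. ]
hi_out [ 70.1 -14.8  20. ]
hi_out2 [70.  16.8 20. ]
saddleLo [-68.8   2.7 -20. ]
sadHi [ 61.2   2.2 -20. ]
loL [-55.8 -14.8  20. ]
hiL [ 76.1 -13.5  20. ]
```

```bash
python3 - <<'E'
from h import *
plan([545.8,-132.3,110],tool(frame(-2.1,0)))
E
```

```text
lin [0.488, -1.281, -0.706] turn [-0.052, 0.666, -0.277]
```

```bash
python3 -m handwheel '{"linear":[[0,-0.2,0],[0.1,-0.4,0],[0.2,-0.6,0],[0.3,-0.8,0],[0.4,-1,-0.1],[0.48,-1,-0.3],[0.488,-1,-0.5],[0.488,-1,-0.5]],"turn":[[0,0.1,0],[0,0.25,-0.1],[0,0.4,-0.15],[-0.03,0.55,-0.2],[-0.052,0.666,-0.277],[-0.052,0.666,-0.277],[-0.052,0.666,-0.277],[-0.052,0.666,-0.277]]}'
python3 -m handwheel '{"linear":[[0,-0.15,-0.1],[0,-0.281,-0.206],[0,-0.281,-0.206],[0,-0.281,-0.206]],"turn":[[0,0,0],[0,0,0],[0,0,0],[0,0,0]]}'
python3 - <<'E'
from h import *
plan([545.8,-132.3,22],tool(frame(-2.1,0)))
c=robot.calibration("wrist");im=robot.read_camera("wrist");np.save("pics/w2.npy",im);cv2.imwrite("pics/w2.png",im[:,:,::-1])
st=robot.read_state();print(st["eef_pos"])
F=frame(-2.1,0)
for p in ([545.8,-132.3,38],):
  for d in(-90,0,90):print(proj(c,p+F@[d,0,0]).round(1))
E
```

```text
time: 2.65
eef_pos: [544.2, -61.8, 157.8]
orientation: [0.018, 1.0, -0.0, -0.005]
force: [-0.4, 0.2, 0.6]
grip_width: 91.1
gripper_force: 0.0
time: 3.15
eef_pos: [548.0, -133.1, 112.3]
orientation: [0.019, 1.0, -0.001, 0.002]
force: [0.7, -0.3, 0.5]
grip_width: 90.8
gripper_force: 0.0
lin [-0.009, 0.003, -0.361] turn [0.003, 0.005, 0.002]
[ 547.95973003 -132.91083095  112.27504442]
[251.5  75.5]
[251.5 195.1]
[251.5 292.4]
```

View pics/w2.png

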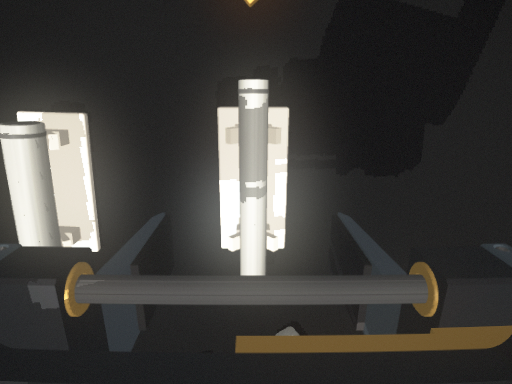

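```bash
python3 - <<'E'
from h import *
c=robot.calibration("wrist")
for z in (49,44): print(onz(c,253.3,80.5,z).round(1))
print(onz(c,253.5,195,49).round(1),onz(c,253.5,170,49).round(1))
E
python3 -m handwheel '{"linear":[[-0.009,0.005,-0.15],[-0.009,0.005,-0.28],[-0.009,0.005,-0.361],[-0.009,0.005,-0.361],[-0.009,0.005,-0.361]],"turn":[[0,0,0],[0,0,0],[0,0,0],[0,0,0],[0,0,0]]}' 1
```

```text
[ 459.6 -127.8   49. ]
[ 459.5 -127.8   44. ]
[ 542.2 -130.5   49. ] [ 522.7 -129.8   49. ]
time: 3.82
eef_pos: [545.6, -132.3, 21.4]
orientation: [0.019, 1.0, -0.001, 0.001]
force: [-0.2, -0.5, -0.0]
grip_width: 91.1
gripper_force: 0.0
```

```bash
python3 -m handwheel '{"linear":[[0.006,0.006,0],[0.006,0.006,0],[0.006,0.006,0],[0.006,0.006,0],[0.006,0.006,0],[0.006,0.006,0],[0.006,0.006,0],[0.006,0.006,0]],"turn":[[0,0,0],[0,0,0],[0,0,0],[0,0,0],[0,0,0],[0,0,0],[0,0,0],[0,0,0]]}' 0 50
```

```text
time: 4.82
eef_pos: [545.8, -131.5, 19.7]
orientation: [0.019, 1.0, -0.001, -0.0]
force: [-0.1, -1.7, 0.3]
grip_width: 21.3
gripper_force: 50.0
```

```bash
python3 -m handwheel '{"linear":[[0,0,0.1],[0,0,0.3],[0,0,0.5],[0,0,0.75],[0,0,1],[0,0,1],[0,0,1],[0,0,1]],"turn":[[0,0,0],[0,0,0],[0,0,0],[0,0,0],[0,0,0],[0,0,0],[0,0,0],[0,0,0]]}'
python3 - <<'E'
from h import *
c=robot.calibration("wrist");st=robot.read_state();im=save("wrist","w3",None,1.0)
R=Ro.from_quat(st["orientation"]);print(st["eef_pos"],R.as_matrix().round(3).tolist())
# predicted ends in tool frame: tube axis at z=-18.5
for d in(90,0,-90):print(proj(c,st["eef_pos"]+R.apply([d,0,-18.5])).round(1),proj(c,st["eef_pos"]+R.apply([d,0,-18.5-11])).round(1))
g=cv2.cvtColor(im,cv2.COLOR_RGB2GRAY)
for col in (246,252,258): print(g[100:260:3,col].tolist())
F=frame(10.5);seat=np.array([521.8,226.2,114.8]);plan(seat+F@[0,0,100-18.5],tool(F))
E
```

```text
time: 5.82
eef_pos: [544.4, -130.7, 266.9]
orientation: [0.019, 1.0, -0.0, -0.003]
force: [0.1, -0.0, -3.7]
grip_width: 21.1
gripper_force: 50.0
[ 544.43822445 -130.65187554  266.9227318 ] [[-0.999, 0.039, -0.006], [0.039, 0.999, -0.0], [0.006, -0.0, -1.0]]
[250.2  71.3] [250.2  69.6]
[250.2 254. ] [250.2 264.7]
[250.2 384.9] [250.2 400.9]
[250, 255, 255, 255, 255, 255, 219, 219, 218, 218, 217, 217, 217, 217, 216, 216, 217, 216, 216, 214, 215, 214, 214, 214, 214, 214, 215, 213, 213, 212, 212, 213, 212, 212, 212, 211, 211, 210, 211, 212, 209, 211, 211, 209, 209, 210, 208, 209, 207, 207, 208, 208, 207, 206]
[251, 255, 255, 255, 255, 253, 221, 221, 220, 219, 219, 219, 219, 218, 218, 218, 218, 218, 216, 217, 216, 217, 216, 216, 214, 214, 214, 214, 214, 213, 213, 212, 214, 214, 212, 212, 212, 212, 212, 212, 212, 211, 211, 211, 210, 210, 211, 211, 210, 210, 209, 208, 208, 210]
[244, 255, 255, 255, 255, 219, 218, 217, 216, 216, 215, 215, 214, 212, 213, 213, 212, 210, 210, 209, 209, 208, 208, 208, 208, 207, 206, 204, 206, 203, 204, 205, 203, 203, 204, 202, 200, 201, 202, 199, 199, 200, 199, 198, 200, 197, 199, 196, 196, 195, 197, 197, 198, 196]
lin [-0.252, 1.398, -0.327] turn [0.049, -0.673, 0.276]
```

View pics/w3.png

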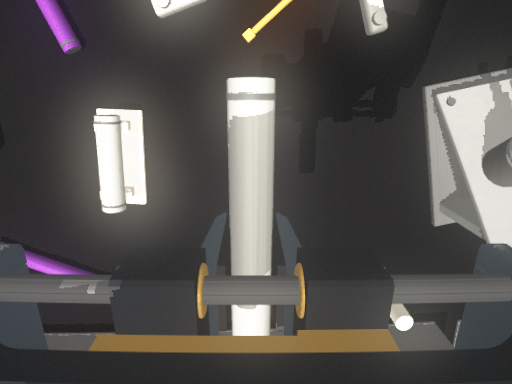

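```bash
python3 - <<'E'
from h import *
c=robot.calibration("wrist");st=robot.read_state()
R=Ro.from_quat(st["orientation"])
for d in(84,85,86,87):print(d,[proj(c,st["eef_pos"]+R.apply([d,0,z])).round(1)[1] for z in(-18.5,-25,-29.5)])
F=frame(10.5);seat=np.array([521.8,226.2,114.8]);plan(seat+F@[-4,0,100-18.5],tool(F))
E
```

```text
84 [np.float64(85.4), np.float64(85.1), np.float64(84.9)]
85 [np.float64(83.0), np.float64(82.6), np.float64(82.4)]
86 [np.float64(80.7), np.float64(80.2), np.float64(79.8)]
87 [np.float64(78.4), np.float64(77.8), np.float64(77.3)]
lin [-0.265, 1.395, -0.335] turn [0.049, -0.673, 0.276]
```

```bash
python3 -m handwheel '{"linear":[[0,0.15,0],[-0.05,0.35,0],[-0.1,0.55,0],[-0.2,0.75,0],[-0.262,0.9,0],[-0.262,1,0],[-0.262,1,0],[-0.262,1,0]],"turn":[[0,-0.1,0],[0,-0.25,0.1],[0,-0.4,0.15],[0.02,-0.5,0.2],[0.049,-0.6,0.276],[0.049,-0.673,0.276],[0.049,-0.673,0.276],[0.049,-0.673,0.276]]}'
python3 -m handwheel '{"linear":[[0,0.2,0],[0,0.395,-0.15],[0,0.395,-0.333],[0,0.395,-0.333],[0,0.395,-0.333],[0,0.395,-0.333]],"turn":[[0,0,0],[0,0,0],[0,0,0],[0,0,0],[0,0,0],[0,0,0]]}'
python3 - <<'E'
from h import *
c=robot.calibration("wrist");st=robot.read_state();im=save("wrist","w4",None,1.5)
F=frame(10.5);seat=np.array([521.8,226.2,114.8]);R=Ro.from_quat(st["orientation"])
print((F.T@(st["eef_pos"]-seat)).round(1),(F.T@R.as_matrix()).round(3).tolist())
plan(seat+F@[-3,0,35-18.5],tool(F))
for p in([-95,-20,2],[-95,20,2],[-66,-15,20],[-66,15,20],[0,-75,52]):print(p,(1.5*proj(c,seat+F@p)).round(1))
E
```

```text
time: 6.88
eef_pos: [480.1, 118.5, 269.0]
orientation: [-0.088, 0.962, 0.023, 0.259]
force: [0.9, 0.8, -3.7]
grip_width: 21.4
gripper_force: 50.0
time: 7.62
eef_pos: [482.1, 217.6, 189.1]
orientation: [-0.087, 0.961, 0.024, 0.262]
force: [0.3, -0.7, -2.9]
grip_width: 20.9
gripper_force: 50.0
[ 2.  -1.2 84.6] [[-1.0, 0.002, 0.01], [0.002, 1.0, -0.001], [-0.01, -0.001, -1.0]]
lin [0.118, 0.027, -0.245] turn [-0.002, 0.012, 0.003]
[-95, -20, 2] [337.6 103.6]
[-95, 20, 2] [419.4 103.5]
[-66, -15, 20] [346.7 166.6]
[-66, 15, 20] [410.6 166.5]
[0, -75, 52] [211.7 323. ]
```

View pics/w4.png

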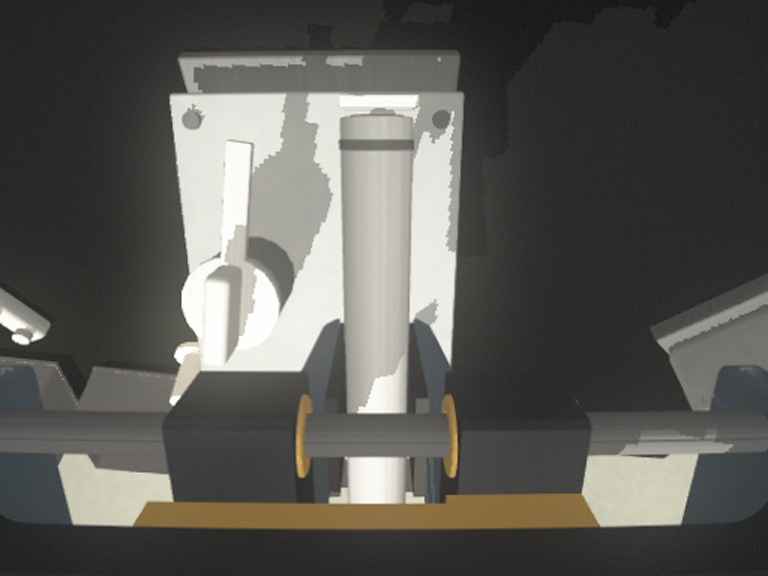

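```bash
python3 -m handwheel '{"linear":[[0.05,0.02,-0.1],[0.12,0.028,-0.243],[0.12,0.028,-0.243],[0.12,0.028,-0.243],[0.12,0.028,-0.243]],"turn":[[0,0.012,0],[0,0.012,0],[0,0.012,0],[0,0.012,0],[0,0.012,0]]}'
python3 - <<'E'
from h import *
st=robot.read_state()
F=frame(10.5);seat=np.array([521.8,226.2,114.8]);R=Ro.from_quat(st["orientation"])
print((F.T@(st["eef_pos"]-seat)).round(1),(F.T@R.as_matrix()).round(3).tolist())
plan(seat+F@[-2.3,0,35-18.5],tool(F))
plan(seat+F@[-2.3,0,-18.5],tool(F))
E
```

```text
time: 8.3
eef_pos: [510.8, 225.0, 127.7]
orientation: [-0.088, 0.962, 0.024, 0.257]
force: [0.1, 0.6, -3.7]
grip_width: 21.2
gripper_force: 50.0
[-3.1  0.8 16.7] [[-1.0, 0.001, -0.001], [0.001, 1.0, 0.001], [0.001, 0.001, -1.0]]
lin [0.004, -0.003, 0.001] turn [-0.002, -0.001, 0.001]
lin [0.072, 0.01, -0.12] turn [-0.002, -0.001, 0.001]
```

```bash
python3 -m handwheel '{"linear":[[0.018,0,-0.025],[0.033,0.002,-0.05],[0.048,0.004,-0.07],[0.053,0.006,-0.086],[0.053,0.006,-0.086]],"turn":[[0,0,0],[0,0,0],[0,0,0],[0,0,0],[0,0,0]]}' 0 60
python3 -m handwheel '{"linear":[[0.008,0.001,-0.014],[0.016,0.003,-0.028],[0.02,0.0035,-0.035],[0.02,0.0035,-0.035]],"turn":[[0,0,0],[0,0,0],[0,0,0],[0,0,0]]}'
python3 - <<'E'
from h import *
st=robot.read_state()
F=frame(10.5);seat=np.array([521.8,226.2,114.8])
print((F.T@(st["eef_pos"]-seat)).round(1),(F.T@st["force"]).round(1),st["ft_torque"])
E
```

```text
time: 8.93
eef_pos: [524.0, 226.5, 103.9]
orientation: [-0.088, 0.962, 0.024, 0.256]
force: [2.4, 0.3, -4.5]
grip_width: 21.5
gripper_force: 60.0
time: 9.43
eef_pos: [527.8, 226.9, 95.8]
orientation: [-0.088, 0.962, 0.024, 0.256]
force: [-7.6, 0.1, 5.1]
grip_width: 20.8
gripper_force: 60.0
[ -4.3  -0.4 -19.5] [-3.9  1.5  8.1] [0.0609709  0.88290056 0.04600182]
```

```bash
python3 -m handwheel '{"linear":[[0.003,0.0005,-0.004],[0.005,0.001,-0.008],[0.005,0.001,-0.008]],"turn":[[0,0,0],[0,0,0],[0,0,0]]}'
python3 - <<'E'
from h import *
c=robot.calibration("wrist");st=robot.read_state();save("wrist","w5",None,1.5)
F=frame(10.5);seat=np.array([521.8,226.2,114.8]);R=Ro.from_quat(st["orientation"])
print((F.T@(st["eef_pos"]-seat)).round(1),(F.T@st["force"]).round(1),st["ft_torque"])
E
```

```text
time: 9.8
eef_pos: [528.0, 226.9, 95.6]
orientation: [-0.088, 0.962, 0.024, 0.256]
force: [-24.2, -2.9, 26.3]
grip_width: 21.0
gripper_force: 60.0
[ -4.2  -0.4 -19.7] [-7.9  1.6 34.9] [-0.01244556  1.7456279   0.14185052]
```

View pics/w5.png

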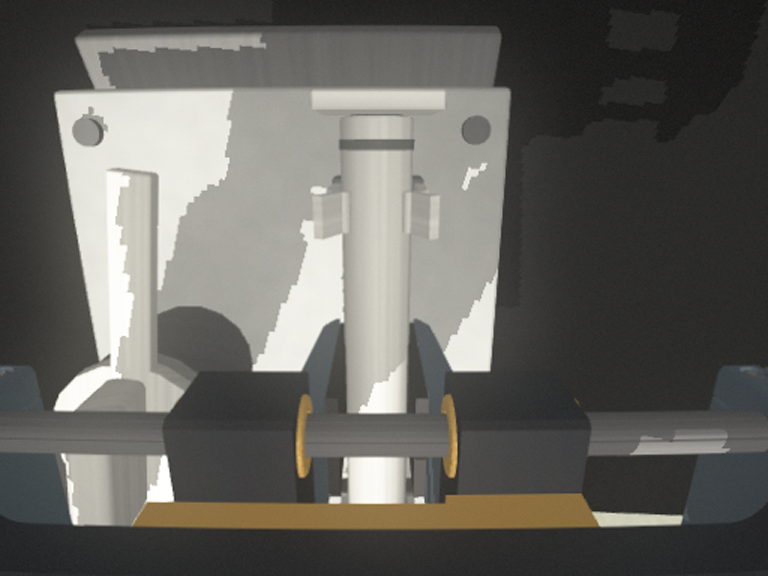

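Contact force rose to 35 N with no further travel, so the tube is down on the saddles. The jaws are shut over it at (331,215) and (422,215), and there is a small gap to the stop plate. I'll measure that gap.

```bash
python3 - <<'E'
from h import *
c=robot.calibration("wrist");F=frame(10.5);seat=np.array([521.8,226.2,113.5])
def m(u,v,z):
    o,d=ray(c,u/1.5-.17,v/1.5-.17);o=F.T@(o-seat);d=F.T@d
    return (o+d*(z-o[2])/d[2]).round(1)
print("stop edge",m(330,109,2),"stop outer",m(330,90,2),"tube end",m(377,115,9),m(377,116,5),"clip tips", m(331,213,20),"wingdisc")
im=np.load("pics/w5.npy");print(im[66:82,215:262:9].mean(2).astype(int).tolist())
E
```

```text
stop edge [-93.3 -13.9   2. ] stop outer [-98.6 -13.7   2. ] tube end [-91.3  -0.2   9. ] [-91.2  -0.2   5. ] clip tips [-65.6 -12.6  20. ] wingdisc
[[204, 203, 205, 206, 206, 206], [202, 203, 204, 205, 203, 205], [201, 199, 203, 201, 203, 202], [197, 199, 199, 199, 200, 199], [196, 195, 198, 197, 197, 197], [189, 189, 190, 191, 192, 189], [182, 182, 182, 183, 183, 182], [153, 152, 152, 151, 153, 152], [149, 150, 150, 147, 149, 148], [150, 149, 149, 150, 149, 149], [153, 148, 140, 115, 117, 115], [160, 159, 140, 168, 176, 172], [161, 159, 160, 180, 191, 186], [162, 162, 163, 183, 197, 189], [162, 162, 164, 183, 196, 191], [162, 162, 163, 184, 196, 190]]
```

```bash
python3 -m handwheel '{"linear":[[-0.003,0,0.005],[0.003,0.001,0.008],[0.009,0.002,0.012],[0.009,0.002,0.012]],"turn":[[0,0,0],[0,0,0],[0,0,0],[0,0,0]]}'
python3 - <<'E'
from h import *
c=robot.calibration("wrist");st=robot.read_state();F=frame(10.5);seat=np.array([521.8,226.2,113.5])
im=robot.read_camera("wrist");g=im.mean(2)
def m(u,v,z):
    o,d=ray(c,u,v);o=F.T@(o-seat);d=F.T@d
    return (o+d*(z-o[2])/d[2]).round(1)
print((F.T@(st["eef_pos"]-seat)).round(1),(F.T@st["force"]).round(1))
a=np.diff(g[60:90,218:224].mean(1));b=np.diff(g[60:90,245:255].mean(1));print(a.round().tolist(),b.round().tolist())
ra=60+a.argmin()+.5;rb=60+b.argmax()+.5;print(ra,rb,m(220,ra,2),m(250,rb,8))
E
```

```text
time: 10.35
eef_pos: [527.9, 226.8, 95.7]
orientation: [-0.088, 0.963, 0.023, 0.253]
force: [-24.5, 1.4, 14.4]
grip_width: 21.1
gripper_force: 60.0
[ -3.6  -0.5 -18.5] [-13.5   5.9  24.4]
[20.0, 7.0, 0.0, -1.0, -2.0, -3.0, -2.0, -3.0, -1.0, -2.0, -7.0, -8.0, -31.0, -2.0, 0.0, -0.0, 9.0, 3.0, 0.0, -0.0, 0.0, -1.0, 1.0, 0.0, 1.0, -1.0, 0.0, -0.0, 0.0] [21.0, 5.0, 1.0, -1.0, -2.0, -2.0, -2.0, -2.0, -2.0, -2.0, -7.0, -8.0, -32.0, -2.0, 0.0, -32.0, 68.0, 7.0, 4.0, -1.0, 1.0, 0.0, 0.0, 0.0, -0.0, 0.0, -0.0, 0.0, 0.0]
72.5 76.5 [-93.3 -13.9   2. ] [-91.3  -0.7   8. ]
```

```bash
python3 -m handwheel '{"linear":[[-0.004,-0.001,0.007],[-0.002,-0.001,0.008],[0.004,0,0.012],[0.01,0.001,0.016],[0.01,0.001,0.016]],"turn":[[0,0,0],[0,0,0],[0,0,0],[0,0,0],[0,0,0]]}'
cat > gap.py <<'E'
from h import *
c=robot.calibration("wrist");st=robot.read_state();F=frame(10.5);seat=np.array([521.8,226.2,113.5])
im=robot.read_camera("wrist");g=im.mean(2)
def m(u,v,z):
    o,d=ray(c,u,v);o=F.T@(o-seat);d=F.T@d
    return (o+d*(z-o[2])/d[2]).round(1)
print((F.T@(st["eef_pos"]-seat)).round(1),(F.T@st["force"]).round(1))
a=np.diff(g[60:90,218:224].mean(1));b=np.diff(g[60:90,245:255].mean(1))
ra=60+a.argmin()+.5;rb=60+b.argmax()+.5;print(ra,rb,m(220,ra,2),m(250,rb,8))
E
python3 gap.py
```

```text
time: 11.02
eef_pos: [533.8, 227.4, 99.5]
orientation: [-0.088, 0.963, 0.023, 0.255]
force: [-5.3, -0.6, -5.0]
grip_width: 21.3
gripper_force: 60.0
[  3.4  -1.  -18.2] [-7.2  0.4 -1.7]
73.5 76.5 [-85.9 -14.4   2. ] [-84.3  -1.2   8. ]
```

```bash
python3 -m handwheel '{"linear":[[-0.007,-0.001,-0.004],[-0.014,-0.002,-0.008],[-0.014,-0.002,-0.008],[-0.014,-0.002,-0.008]],"turn":[[0,0,0],[0,0,0],[0,0,0],[0,0,0]]}'
sed -i 's/60:90/48:90/g;s/60+/48+/g' gap.py; sed -i 's/^ra=.*/print(g[48:84,218:224].mean(1).round().tolist());&/' gap.py; python3 gap.py
```

```text
time: 11.58
eef_pos: [531.9, 228.0, 99.2]
orientation: [-0.088, 0.962, 0.024, 0.257]
force: [2.7, 0.4, -5.4]
grip_width: 20.9
gripper_force: 60.0
[  1.7  -0.1 -17.5] [-0.3 -0.1 -6.1]
[194.0, 210.0, 209.0, 208.0, 207.0, 205.0, 202.0, 200.0, 198.0, 196.0, 193.0, 185.0, 170.0, 152.0, 147.0, 147.0, 147.0, 147.0, 152.0, 158.0, 160.0, 160.0, 160.0, 160.0, 160.0, 160.0, 161.0, 161.0, 161.0, 161.0, 161.0, 160.0, 161.0, 161.0, 160.0, 161.0]
60.5 76.5 [-93.1 -13.4   2. ] [-86.2  -0.3   8. ]
```

```bash
python3 -m handwheel '{"linear":[[-0.006,-0.001,-0.006],[-0.006,-0.001,-0.006],[-0.006,-0.001,-0.006]],"turn":[[0,0,0],[0,0,0],[0,0,0]]}'; python3 gap.py
```

```text
time: 12.0
eef_pos: [529.5, 227.4, 97.1]
orientation: [-0.088, 0.962, 0.024, 0.256]
force: [2.3, 0.6, -3.7]
grip_width: 20.9
gripper_force: 60.0
[ -1.5  -0.2 -18.1] [ 0.2  0.2 -4.4]
[107.0, 107.0, 108.0, 108.0, 108.0, 115.0, 147.0, 183.0, 204.0, 210.0, 210.0, 209.0, 206.0, 205.0, 203.0, 200.0, 199.0, 196.0, 190.0, 183.0, 156.0, 148.0, 149.0, 150.0, 152.0, 160.0, 161.0, 161.0, 161.0, 161.0, 162.0, 161.0, 162.0, 162.0, 163.0, 163.0]
67.5 76.5 [-93.3 -13.6   2. ] [-89.3  -0.5   8. ]
```

```bash
python3 -m handwheel '{"linear":[[0.004,0.001,-0.007],[0.006,0.001,-0.0105],[0.006,0.001,-0.0105]],"turn":[[0,0,0],[0,0,0],[0,0,0]]}'; python3 gap.py
python3 -m handwheel '{"linear":[[-0.005,-0.001,0.009],[-0.005,-0.001,0.009],[-0.005,-0.001,0.009],[-0.005,-0.001,0.009],[-0.005,-0.001,0.009]],"turn":[[0,0,0],[0,0,0],[0,0,0],[0,0,0],[0,0,0]]}' 0.42; python3 gap.py
```

```text
time: 12.42
eef_pos: [529.8, 227.4, 96.8]
orientation: [-0.088, 0.962, 0.024, 0.257]
force: [-19.0, -2.1, 22.1]
grip_width: 21.4
gripper_force: 60.0
[ -1.4  -0.3 -18.5] [-5.5  1.4 28.7]
[107.0, 108.0, 108.0, 108.0, 109.0, 121.0, 155.0, 191.0, 207.0, 209.0, 210.0, 209.0, 206.0, 204.0, 202.0, 200.0, 198.0, 196.0, 187.0, 179.0, 153.0, 149.0, 149.0, 150.0, 155.0, 160.0, 161.0, 161.0, 162.0, 161.0, 162.0, 162.0, 162.0, 163.0, 163.0, 162.0]
67.5 76.5 [-93.2 -13.6   2. ] [-89.2  -0.5   8. ]
time: 13.1
eef_pos: [529.8, 227.2, 96.3]
orientation: [-0.088, 0.962, 0.024, 0.256]
force: [0.7, 0.1, 0.1]
grip_width: 38.7
gripper_force: 0.0
[ -1.6  -0.4 -18.9] [ 0.7 -0.1 -0.3]
[107.0, 107.0, 108.0, 109.0, 108.0, 113.0, 142.0, 179.0, 203.0, 212.0, 211.0, 210.0, 208.0, 206.0, 204.0, 200.0, 198.0, 197.0, 192.0, 187.0, 161.0, 149.0, 148.0, 150.0, 150.0, 160.0, 161.0, 161.0, 162.0, 162.0, 162.0, 162.0, 163.0, 162.0, 162.0, 163.0]
67.5 77.5 [-93.4 -13.7   2. ] [-89.   -0.7   8. ]
```

```bash
python3 -m handwheel '{"linear":[[-0.03,-0.005,0.05],[-0.1,-0.018,0.17],[-0.197,-0.036,0.346],[-0.197,-0.036,0.346],[-0.197,-0.036,0.346],[-0.197,-0.036,0.346]],"turn":[[0,0,0],[0,0,0],[0,0,0],[0,0,0],[0,0,0],[0,0,0]]}'
python3 - <<'E'
from h import *
im=save("wrist","w6",None,1.5);np.save("pics/w6.npy",im)
import pickle;pickle.dump((robot.calibration("wrist"),robot.read_state()),open("pics/w6.pkl","wb"))
F=frame(10.5);seat=np.array([521.8,226.2,113.5]);G=F@Ro.from_euler("z",-7.5,degrees=True).as_matrix()
print(F.T@(robot.read_state()["eef_pos"]-seat));plan(seat+F@[0,-74.5,85],tool(G))
E
```

```text
time: 13.9
eef_pos: [480.3, 218.0, 181.6]
orientation: [-0.088, 0.963, 0.023, 0.255]
force: [-0.0, -0.2, -0.4]
grip_width: 38.1
gripper_force: 0.0
[-2.59785636 -0.48822768 80.06383212]
lin [0.053, -0.291, 0.022] turn [0.084, 0.007, -0.143]
```

View pics/w6.png

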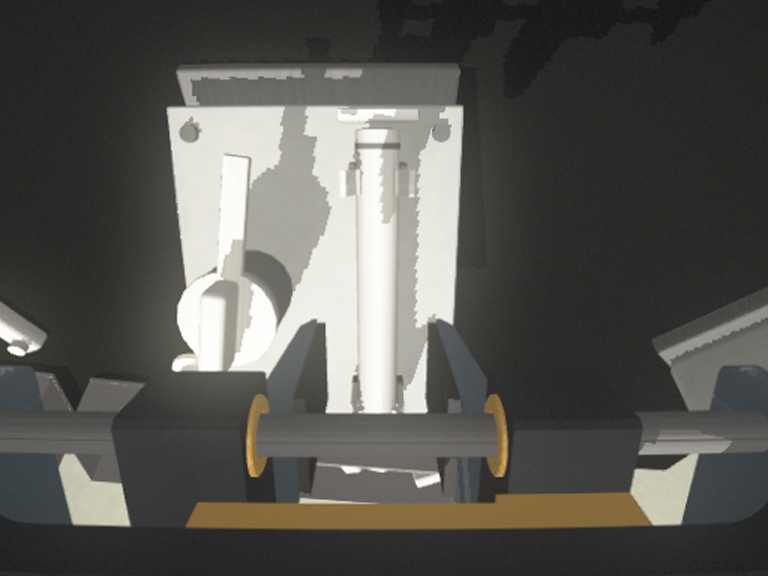

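The tube lies straight in both clips, at (378,180) and (378,390), with a small gap to the foot stop at (378,125). The wing is at (215,325). Next I'll go over the wing.

```bash
python3 -m handwheel '{"linear":[[0.02,-0.1,0.022],[0.053,-0.25,0.022],[0.053,-0.291,0.022],[0.053,-0.291,0.022],[0.053,-0.291,0.022],[0.053,-0.291,0.022]],"turn":[[0.04,0,-0.07],[0.084,0.007,-0.143],[0.084,0.007,-0.143],[0.084,0.007,-0.143],[0.084,0.007,-0.143],[0.084,0.007,-0.143]]}' 0.5
python3 - <<'E'
from h import *
save("wrist","w7",None,1.5);c=robot.calibration("wrist")
F=frame(10.5);seat=np.array([521.8,226.2,113.5]);G=F@Ro.from_euler("z",-7.5,degrees=True).as_matrix()
print(F.T@(robot.read_state()["eef_pos"]-seat));plan(seat+F@[0,-74.5,31],tool(G))
w=seat+F@[0,-74.5,52]
for p in([22,6,0],[22,-6,0],[-22,6,0],[-22,-6,0]):print((1.5*proj(c,w+G@p)).round())
E
```

```text
time: 14.7
eef_pos: [493.7, 146.2, 188.3]
orientation: [-0.026, 0.965, 0.041, 0.257]
force: [-0.4, 0.0, -0.1]
grip_width: 45.4
gripper_force: 0.0
[  0.94464535 -73.5633592   85.97362559]
lin [0.106, 0.016, -0.192] turn [-0.002, 0.003, -0.002]
[386. 369.]
[360. 369.]
[387. 278.]
[360. 278.]
```

View pics/w7.png

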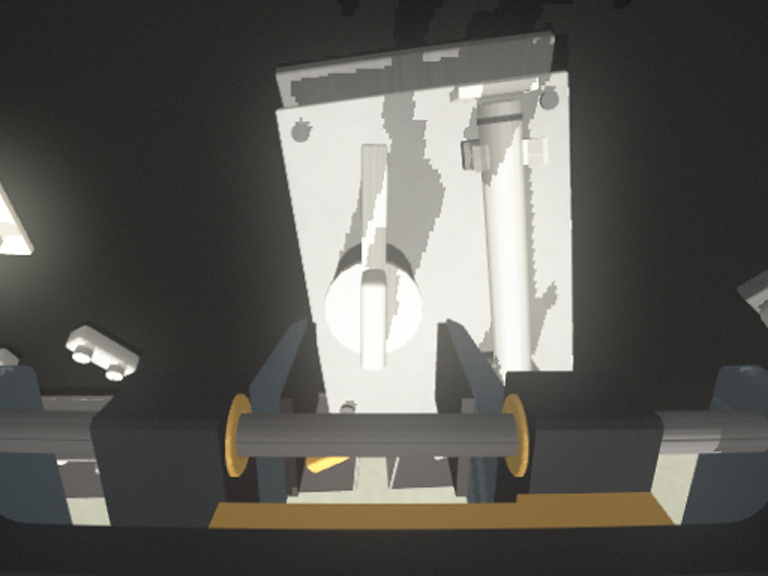

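The wing top, (360–386, 278–369), matches the prediction. Down to it, then grip.

```bash
python3 -m handwheel '{"linear":[[0.03,0.005,-0.06],[0.07,0.01,-0.13],[0.106,0.016,-0.192],[0.106,0.016,-0.192],[0.106,0.016,-0.192]],"turn":[[0,0,0],[0,0,0],[0,0,0],[0,0,0],[0,0,0]]}'
python3 -m handwheel '{"linear":[[0,0,0],[0,0,0],[0,0,0],[0,0,0],[0,0,0],[0,0,0]],"turn":[[0,0,0],[0,0,0],[0,0,0],[0,0,0],[0,0,0],[0,0,0]]}' 0 30
python3 - <<'E'
from h import *
st=robot.read_state();F=frame(10.5);seat=np.array([521.8,226.2,113.5])
print(F.T@(st["eef_pos"]-seat),F.T@st["force"],"rot -Z 20deg x:",-F[:,2]*20/45)
E
```

```text
time: 15.38
eef_pos: [520.3, 149.9, 141.0]
orientation: [-0.025, 0.965, 0.041, 0.257]
force: [-0.5, 0.3, 0.6]
grip_width: 45.5
gripper_force: 0.0
time: 16.12
eef_pos: [520.3, 149.7, 140.7]
orientation: [-0.025, 0.965, 0.041, 0.257]
force: [-0.5, 0.9, 2.0]
grip_width: 11.7
gripper_force: 30.0
[  0.27586047 -74.99242248  31.2915011 ] [0.68559007 0.9451908  1.92811255] rot -Z 20deg x: [ 0.21850109  0.04049678 -0.38490018]
```

```bash
python3 -m handwheel '{"linear":[[0.005,0.001,-0.01],[0.011,0.002,-0.02],[0.011,0.002,-0.02],[0.011,0.002,-0.02]],"turn":[[0,0,0],[0,0,0],[0,0,0],[0,0,0]]}'
python3 - <<'E'
from h import *
st=robot.read_state();F=frame(10.5);seat=np.array([521.8,226.2,113.5])
print(F.T@(st["eef_pos"]-seat),F.T@st["force"])
E
```

```text
time: 16.62
eef_pos: [523.2, 150.2, 135.7]
orientation: [-0.025, 0.965, 0.041, 0.257]
force: [-1.7, 1.7, 3.9]
grip_width: 11.9
gripper_force: 30.0
[  0.30323395 -75.01038691  25.49090243] [0.76316406 1.96391265 4.08699504]
```

```bash
python3 -m handwheel '{"linear":[[0,0,0],[0,0,0],[0,0,0],[0,0,0],[0,0,0],[0,0,0],[0,0,0],[0,0,0]],"turn":[[0.08,0.015,-0.144],[0.164,0.03,-0.289],[0.246,0.046,-0.433],[0.328,0.061,-0.577],[0.41,0.076,-0.722],[0.492,0.091,-0.866],[0.492,0.091,-0.866],[0.492,0.091,-0.866]]}'
cat > k.py <<'E'
from h import *
st=robot.read_state();F=frame(10.5);seat=np.array([521.8,226.2,113.5]);R=Ro.from_quat(st["orientation"]).as_matrix()
y=F.T@R[:,1];print((F.T@(st["eef_pos"]-seat)).round(1),(F.T@st["force"]).round(1),(F.T@st["ft_torque"]).round(2),"ang",-np.degrees(np.arctan2(-y[0],y[1])),"tilt",(F.T@R[:,2]).round(3),"q6",st["q"][5])
E
python3 k.py
```

```text
time: 17.62
eef_pos: [523.3, 150.4, 135.8]
orientation: [0.345, 0.902, 0.136, 0.222]
force: [-3.4, 4.4, 3.6]
grip_width: 11.9
gripper_force: 30.0
[  0.4 -74.8  25.5] [-0.4  4.9  4.3] [0.85 0.27 0.  ] ang 52.4261084931087 tilt [ 0.004 -0.001 -1.   ] q6 -0.385871069905686
```

```bash
python3 -m handwheel '{"linear":[[0,0,0],[0,0,0],[0,0,0],[0,0,0],[0,0,0],[0,0,0],[0,0,0],[0,0,0]],"turn":[[0.08,0.015,-0.144],[0.164,0.03,-0.289],[0.246,0.046,-0.433],[0.328,0.061,-0.577],[0.38,0.07,-0.67],[0.415,0.077,-0.731],[0.415,0.077,-0.731],[0.415,0.077,-0.731]]}'
python3 k.py
```

```text
time: 18.62
eef_pos: [523.5, 150.5, 136.0]
orientation: [0.62, 0.74, 0.2, 0.166]
force: [-3.0, 4.5, 4.3]
grip_width: 11.6
gripper_force: 30.0
[  0.7 -74.8  25.5] [0.3 4.9 4.8] [0.86 0.26 0.17] ang 90.38734573987169 tilt [ 0.003 -0.002 -1.   ] q6 0.28249799957235283
```

Now let it rise 6 mm while still held, then open and retreat along the normal.

```bash
python3 -m handwheel '{"linear":[[-0.005,-0.001,0.01],[-0.012,-0.002,0.021],[-0.012,-0.002,0.021],[-0.012,-0.002,0.021]],"turn":[[0,0,0],[0,0,0],[0,0,0],[0,0,0]]}'
python3 k.py
python3 -m handwheel '{"linear":[[0,0,0],[0,0,0],[0,0,0],[0,0,0]],"turn":[[0,0,0],[0,0,0],[0,0,0],[0,0,0]]}' 0.45
python3 -m handwheel '{"linear":[[-0.03,-0.005,0.05],[-0.1,-0.018,0.17],[-0.2,-0.036,0.346],[-0.3,-0.054,0.52],[-0.3,-0.054,0.52],[-0.3,-0.054,0.52]],"turn":[[0,0,0],[0,0,0],[0,0,0],[0,0,0],[0,0,0],[0,0,0]]}'
python3 - <<'E'
from h import *
a=robot.read_camera("wrist");b=robot.read_camera("top");s=robot.read_camera("scene")
A=cv2.resize(a,(400,300));B=cv2.resize(b[130:250,105:265],(400,300),interpolation=cv2.INTER_CUBIC);S=cv2.resize(s[160:250,290:410],(400,300),interpolation=cv2.INTER_CUBIC);T=cv2.resize(b,(400,300))
cv2.imwrite("pics/fin.png",np.vstack([np.hstack([A,B]),np.hstack([S,T])])[:,:,::-1])
E
```

```text
time: 19.12
eef_pos: [520.6, 149.9, 141.1]
orientation: [0.62, 0.74, 0.2, 0.166]
force: [-0.3, 5.5, 2.1]
grip_width: 12.1
gripper_force: 30.0
[  0.7 -74.8  31.4] [1.6 5.5 1.5] [0.92 0.14 0.21] ang 90.42013047688596 tilt [ 0.003 -0.002 -1.   ] q6 0.2769999495315197
time: 19.62
eef_pos: [519.9, 149.3, 140.7]
orientation: [0.621, 0.74, 0.199, 0.166]
force: [0.1, -0.2, 0.6]
grip_width: 41.2
gripper_force: 0.0
time: 20.38
eef_pos: [444.4, 135.9, 270.8]
orientation: [0.621, 0.74, 0.2, 0.166]
force: [0.8, -0.1, 0.3]
grip_width: 41.0
gripper_force: 0.0
```

View pics/fin.png

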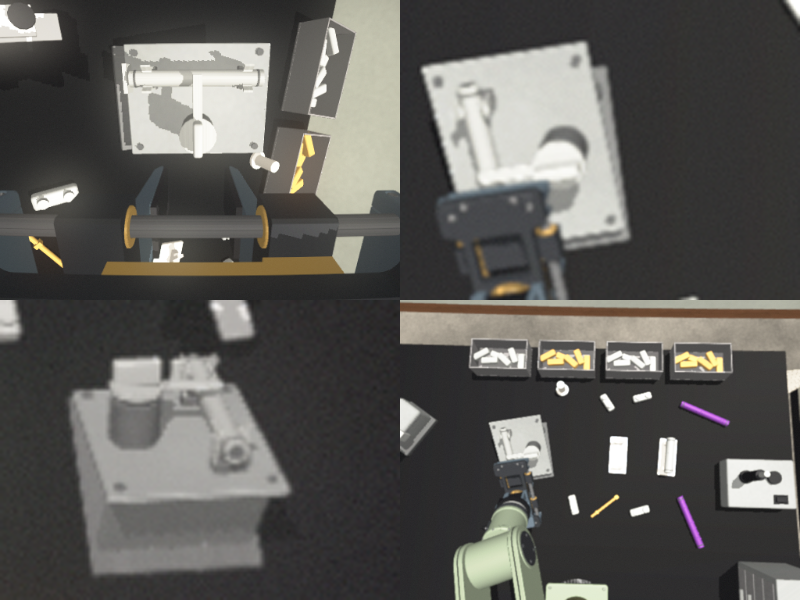

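The tube sits in both clips with a small gap to the stop (wrist panel, 130–265, 78). The tongue lies across it at (197,95), the robot is clear, and the other parts haven't moved.

```bash
python3 -c "
from station import robot
print(robot.job_done())"
```

```text
the job is handed in; nothing more can be done
None
```

The job is handed in at about 20 s: the long lug is down in both clips, about 4 mm off the foot stop where exact centring would be 5 mm. The keeper is turned a quarter turn and back up with its tongue across the tube, the gripper is clear, and nothing else was moved.

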